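# Press a stepped block down and slide it under the drag spring of a clamping nest

## Task

The stepped block lies on the spring bed of the clamping nest, standing too high to go under the bridge. With closed fingertips on its low tail press it down hard and, keeping it down, slide it under the bridge and the drag spring until its nose is fully home against the end stop; then take the fingers away so that it springs up and stays clamped under the bridge. Only press and push: do not pinch or lift the block, and leave the things lying around where they are.

Things in the scene. Friction and masses are not known exactly. Their poses are not given: they have to be found in the camera images.
- nest: Clamping nest fixed to the worktop, 200 long (x -96 to 104), 82 wide, 53 high (mm). Origin: centre of its underside; z up, x = level direction in which the block is slid. Two side rails (inner faces y = +-27 mm, tops 30 mm above the worktop) form a channel, open at -x, with the spring bed on its floor. Bridge and end stop lie at +x. Placed and turned anew each time.
- gate (a point): Middle of the lower front edge of the nest's bridge (nest x 40, y 0, z 40 mm; axes as the nest's). The steel bridge crosses the channel from nest x = 40 to 55 mm: underside 40 mm above the worktop, beam top 50 mm, screw heads to 53 mm.
- stop_face (a point): Middle of the end stop's face (nest x 90, y 0, z 26 mm; axes as the nest's), which the block's nose must reach. The stop's top is 42 mm above the worktop, its screw heads 45 mm.
- bed (a joint): Level spring bed under the block, moves straight down: 0 = up (top 26 mm above worktop), 0.010 m = lower stop. Holding it 6 mm down takes a finger about 13 N, 10 mm about 17 N; with the bed up the block's front is 6 mm too high for the bridge, so keep the bed more than 6 mm down (best 8 to 9) while sliding in. Let go with the block under the bridge, it rises to about 0.006.
- drag_leaf (a joint): Leaf spring 30 mm wide, 35 mm long, hung from the far edge of the bridge and sloping down towards the end stop; tip at nest x = 86 mm, 33 mm above the worktop. 0 = at rest, grows (rad) as a block passing below lifts the tip; about 0.2 to 0.3 with the block home and clamped. Presses on the block with 3 to 7 N.
- block: Loose stepped aluminium block, about 0.25 kg, 104 long (x), 50 wide (y): front (x -10 to 52 mm) 20 mm high, low tail (x -52 to -10 mm) 10 mm high, an upright step between. Origin: centre of underside. Starts level on the bed, nose (+x) towards the bridge, origin at nest x = -34 to -16 mm; home at nest x = 38 mm, the step still 12 mm short of the bridge. Slides easily (friction 0.25).
- block_pad (a point): Centre of the flat top of the block's low tail (42 x 50 mm), 10 mm above the block's underside, 21 mm behind the step: where the fingertips press. Axes as the block's. About 36 mm above the worktop with the bed up.
- offcut: Bystander: loose square steel tube offcut, 25 x 90 x 25 mm, lying between robot and nest; origin centre of underside. Leave alone.
- wrench: Bystander: loose combination wrench, 25 x 134 x 8 mm, lying flat; origin centre of underside. Leave alone.
- cup: Bystander: loose grey steel cup, 59 mm across, 64 mm high; origin centre of underside. Leave alone.
- nose: Bystander: loose nose piece of a rivet gun, 17 x 19 x 27 mm, standing on its hexagonal end; origin centre of underside. Leave alone.
Not all that is in view belongs to the job. Of the things shaped like the block, the aluminium one is meant.

How it is judged:
On the way, in this order (a step that is already met when the one before it is completed fails the run):
1. the block is pressed down on its bed (over 5 mm) with the fingers while still in front of the bridge (value of joint bed above 0.005 m and contact force between the fingers and block above 3 N and x of block in the frame of nest below -0.008 m), for 0.05 s.
2. the block, pressed by the fingers, has lifted the drag spring (value of joint drag_leaf above 0.05 rad and contact force between the fingers and block above 3 N), for 0.05 s.
At the end, for the whole second after the job is handed in: The block's nose is within 4 mm of the end stop, level and straight in the channel, sprung up under the bridge (bed between 4 and 8.5 mm down) with the drag spring lifted by it (over 0.1 rad), at rest; the bystanders are within 20 mm of where they were (x of block in the frame of nest between 0.034 and 0.041 m and y of block in the frame of nest between -0.004 and 0.004 m and angle between the x axis of block and the x axis of nest, either way round below 0.08 rad and angle between block's own z axis and vertical below 0.06 rad and value of joint bed between 0.004 and 0.0085 m and value of joint drag_leaf above 0.1 rad and linear speed of block below 0.01 m/s and distance of each of offcut, wrench, cup, nose from where it was at the start of the episode below 0.02 m); the robot touches nothing.
It fails at once if the block is lifted off its bed or tipped up (height (world z) of block above 0.036 m or angle between block's own z axis and vertical above 0.3 rad).
It fails at once if the loose short square-tube offcut is disturbed (distance of offcut from where it was at the start of the episode above 0.02 m).
It fails at once if the loose 10 mm combination wrench is disturbed (distance of wrench from where it was at the start of the episode above 0.02 m).
It fails at once if the loose steel cup is disturbed (distance of cup from where it was at the start of the episode above 0.02 m).
It fails at once if the loose nose piece standing on end is disturbed (distance of nose from where it was at the start of the episode above 0.02 m).
It also fails if it takes over 42 s, if anything falls off the work surface, if the arm or the gripper's body presses on something with over 40 N, if the wrist force passes 120 N, or if a joint passes its speed limit or range.

## Robot

A 7-joint arm with a two-finger parallel gripper is mounted at the origin on the work surface; the furniture and walls round the work are solid. World frame = base frame: x ahead of the robot, y to its left, z up, the work surface at z = 0. Lengths are in m, angles in rad, forces in N, time in s.
With the tool pointing down it reaches from about 0.4 to 0.85 m from the base axis. Payload 10.4 kg.
Tool frame: the origin (TCP) lies at the very end of the fingers, on their centre line; the grasp point (between the pads) lies 19 mm behind it; x points along the fingers, z is the direction in which the jaws open and shut, and the axes are right-handed (so a half turn about x gives the same grasp; the last joint's range is limited). The gripper opens to 85 mm and grips with 20 to 120 N. Pads are 22 mm wide; open, the fingers measure 114 mm over their backs; the gripper's body (76 mm by 85 mm) begins 54 mm behind the grasp point. The pads swing forward as they close: fully open they stand 13 mm farther back than shut.
Start: joints at [1.079, 0.332, -0.065, 1.46, 0.022, 1.35, -0.088], TCP at [0.282, -0.558, 0.231] pointing down, gripper open.
Joint ranges: [-2.6, 2.6], [-0.5, 2.12], [-1.47, 1.34], [0.16, 2.42], [-1.27, 4.41], [0.06, 2.06], [-2.6, 2.6]. Speed limits (rad/s): [2.22, 2.22, 2.79, 2.79, 3.14, 3.14, 3.14].

## Interface

Orientations are given as a unit quaternion [x, y, z, w].
In Python, from workcell import readout, camera, manip gives the robot as it stands.
- The arm moves only by the shell command python3 -m inch 'ROWS' [FORCE]. ROWS is JSON, a list of rows, each a list of 3 entries, a list of its own where there are three numbers: the turn, a rotation vector about the tool's x, y, z in degrees, then the shift along the tool's x, y, z in mm, then the closure, from 0 (fully open) to 1 (shut). In form: [[[wx, wy, wz], [dx, dy, dz], hand], ...]. A call has 1 to 10 rows; each row is the pose to reach, as a shift and turn from the pose measured when the call began, along the tool's axes at that moment; what a row does not reach only later rows make up. A row lasts 1/8 s, in which the tool goes at most 62.5 mm and 10.7 degrees, less where a joint would pass 70% of its speed; a pose out of reach is approached as far as the arm can. A call with a gripper value outside its range is refused whole. The fingers move at their own pace and stop on an object; FORCE is the grip in N (left out, the last holds). Time passes only in rows, so rows that repeat a pose let the fingers close. It gives the time, the measured TCP pose, the force and the opening at its end, in the units of the state.
- readout.get_obs(): the state, without advancing time (a new reading comes with each control period).
- camera(name): name is "scene" or "top" or "wrist"; returns a dict with "pixels" (384x512x3 uint8, red, green, blue), "range_z" (384x512 float32, m along the optical axis (not along the pixel's ray), 0 where there is no reading), "intrinsics" (3x3 intrinsics, pixels), "extrinsics" (4x4, takes a point from world to camera coordinates); the wrist camera has in their place "T_tool_cam" (4x4, takes a point from camera to tool coordinates, whose origin is the TCP and whose axes are the tool frame's). Camera axes: x right, y down, z forward; pixel columns grow to the right and rows downward; lengths in m; the calibration is good to about 2 mm. A picture is of the moment at which its call begins: read the wrist's pose just before it.
- manip.hand_in(): hands the job in, once; it reports no verdict.
The state is a dict: "clock": time; "joint_pos": joint angles; "joint_velocities": joint speeds; "tau": joint torques, N m; "position": TCP position; "ee_rot": TCP orientation; "ft_force": force on the tool from outside, world axes, zero at the start; "torque": the same for the moment, N m; "grip_width": opening from 0.0 (shut) to 1.0 (fully open).
Only numpy, scipy, OpenCV 4.12 (cv2) and the standard library are available. Lean on these libraries where they do the work, as an engineer would, in place of code of your own. Each camera call takes 0.05 s, during which the arm holds its last target.

## Working session

There is one attempt and no reset: what is moved stays moved. The work goes in short steps, Python scripts to look and compute and a shell command to move; the robot and the scene stay as the last step left them, time stands still between calls to the robot, and variables do not carry over. Pictures are saved under pics/ and viewed, and the job is handed in when it is done.

```bash
mkdir -p pics; ls; python3 - <<'E'
from workcell import readout, camera, manip
import cv2, numpy as np
o=readout.get_obs(); print({k:np.round(v,3) for k,v in o.items()})
for n in ("scene","top","wrist"):
    c=camera(n); cv2.imwrite(f"pics/{n}0.png",c["pixels"][:,:,::-1])
    np.savez(f"{n}0.npz",**c)
    print(n,np.round(c["intrinsics"],1).tolist()); print(np.round(c.get("extrinsics",c.get("T_tool_cam")),3).tolist())
E
```

```text
pics
{'clock': np.float64(0.0), 'joint_pos': array([ 1.079,  0.333, -0.065,  1.461,  0.022,  1.35 , -0.089]), 'joint_velocities': array([ 0.001,  0.002, -0.001, -0.   , -0.   , -0.002, -0.   ]), 'tau': array([ 0.0000e+00, -6.2542e+01,  4.9000e-02, -3.9161e+01,  1.6000e-02,
        1.0000e-02, -0.0000e+00]), 'position': array([ 0.282, -0.557,  0.231]), 'ee_rot': array([ 0.37 ,  0.603, -0.37 ,  0.602]), 'ft_force': array([-0.449, -0.496,  0.368]), 'torque': array([-0.045, -0.082, -0.002]), 'grip_width': np.float64(1.0)}
scene [[467.9, 0.0, 261.6], [0.0, 467.9, 190.8], [0.0, 0.0, 1.0]]
[[-0.679, -0.734, 0.007, 0.183], [-0.393, 0.355, -0.848, 0.214], [0.62, -0.579, -0.529, 1.075], [0.0, 0.0, 0.0, 1.0]]
top [[479.0, 0.0, 261.7], [0.0, 479.0, 199.7], [0.0, 0.0, 1.0]]
[[-0.023, -1.0, 0.011, -0.09], [-0.995, 0.021, -0.097, 0.341], [0.096, -0.013, -0.995, 1.683], [0.0, 0.0, 0.0, 1.0]]
wrist [[335.2, 0.0, 252.1], [0.0, 335.2, 195.6], [0.0, 0.0, 1.0]]
[[-0.002, -0.315, 0.949, -0.141], [0.0, -0.949, -0.315, 0.08], [1.0, -0.0, 0.002, -0.0], [0.0, 0.0, 0.0, 1.0]]
```

View pics/scene0.png

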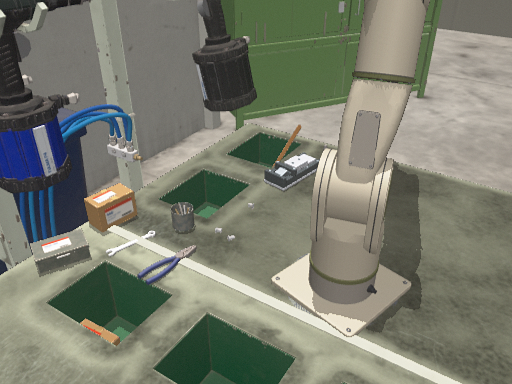

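View pics/top0.png

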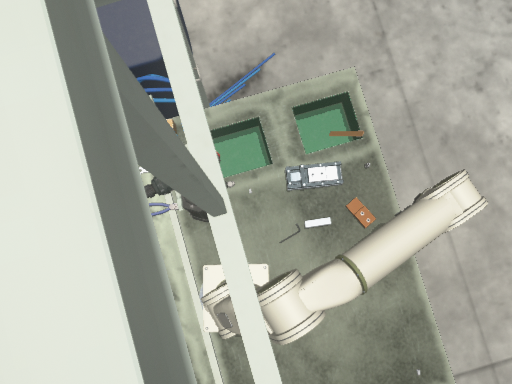

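View pics/wrist0.png

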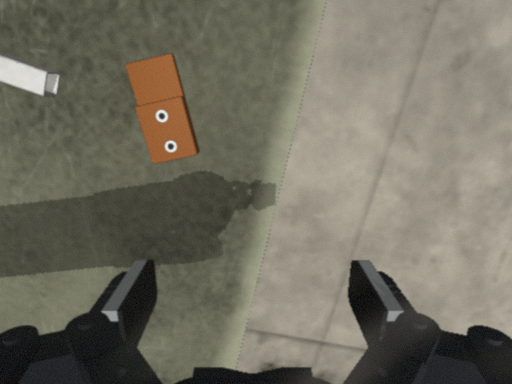

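```bash
cat > h.py <<'E'
import numpy as np, cv2
def load(n):
    d=np.load(n); return {k:d[k] for k in d.files}
def world(c,T=None):
    """HxWx3 points: in world for fixed cams; T= cam->world override"""
    K=c["intrinsics"];z=c["range_z"];v,u=np.mgrid[:z.shape[0],:z.shape[1]]
    P=np.stack([(u-K[0,2])/K[0,0]*z,(v-K[1,2])/K[1,1]*z,z],-1)
    if T is None: T=np.linalg.inv(c["extrinsics"])
    P=P@T[:3,:3].T+T[:3,3]; P[z<=0]=np.nan; return P
E
python3 - <<'E'
from h import *
c=load("top0.npz");P=world(c)
cv2.imwrite("pics/topcrop.png",cv2.resize(c["pixels"][130:260,265:395,::-1],None,fx=4.5,fy=4.5,interpolation=cv2.INTER_CUBIC))
s=load("scene0.npz");Q=world(s)
cv2.imwrite("pics/scenecrop.png",cv2.resize(s["pixels"][120:250,160:340,::-1],None,fx=4.4,fy=4.4,interpolation=cv2.INTER_CUBIC))
for n,(u,v) in dict(nestmid=(313,175),offcut=(318,222),deco=(360,212),nose=(368,165),l=(290,234),nestL=(293,178),nestR=(338,172)).items(): print(n,np.round(P[v,u],3))
for n,(u,v) in dict(nest=(292,172),cup=(182,210),x=(131,242)).items(): print(n,np.round(Q[v,u],3))
E
```

```text
nestmid [ 0.418 -0.278  0.055]
offcut [ 0.256 -0.294  0.02 ]
deco [ 0.288 -0.444  0.022]
nose [ 0.455 -0.48   0.021]
l [ 0.216 -0.195  0.005]
nestL [ 0.412 -0.209  0.035]
nestR [ 0.431 -0.37   0.032]
nest [ 0.386 -0.234  0.044]
cup [0.457 0.121 0.03 ]
x [0.454 0.282 0.007]
```

View pics/topcrop.png

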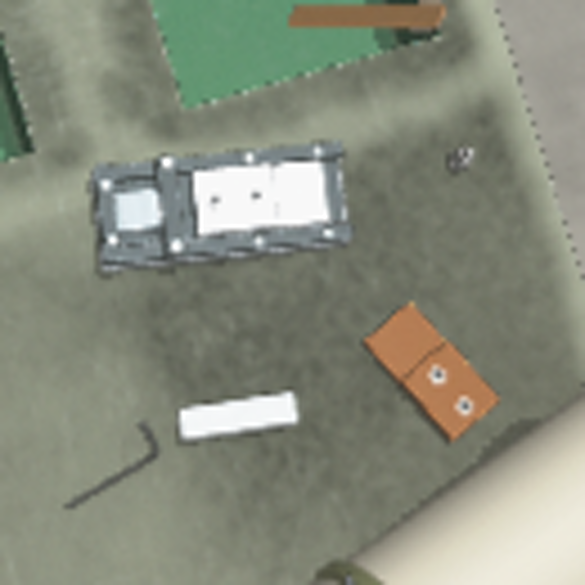

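View pics/scenecrop.png

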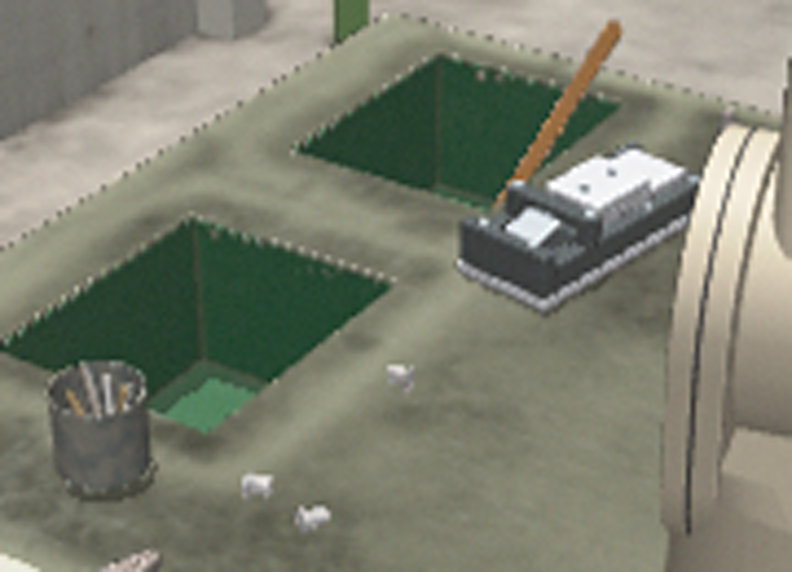

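```bash
python3 - <<'E'
from h import *
from scipy.spatial.transform import Rotation as R
print(np.round(R.from_quat([0.37,0.603,-0.37,0.602]).as_matrix(),3))
c=load("top0.npz");P=world(c)
# nest region: z>0.022 near
m=(P[...,2]>0.015)&(P[...,2]<0.09)&(P[...,0]>0.33)&(P[...,0]<0.5)&(P[...,1]>-0.42)&(P[...,1]<-0.13)
n,l,st,ce=cv2.connectedComponentsWithStats(m.astype(np.uint8)); print(st[1:])
k=1+np.argmax(st[1:,4]); X=P[l==k]
r=cv2.minAreaRect((X[:,:2]*1000).astype(np.float32)); print(r, np.round(cv2.boxPoints(r)))
print(np.percentile(X[:,2],[5,25,50,75,95]))
# bright px
hsv=cv2.cvtColor(c["pixels"],cv2.COLOR_RGB2HSV)
b=(l==k)&(hsv[...,2]>200)&(hsv[...,1]<40)
n,l2,st2,_=cv2.connectedComponentsWithStats(b.astype(np.uint8))
for i in range(1,n):
    if st2[i,4]>20: 
        Y=P[l2==i]; r=cv2.minAreaRect((Y[:,:2]*1000).astype(np.float32)); print(st2[i],r,np.percentile(Y[:,2],[10,50,90]))
E
```

```text
[[-0.001  0.892  0.452]
 [ 0.001  0.452 -0.892]
 [-1.    -0.001 -0.001]]
[[ 285  161   59   29 1222]
 [ 352  200    1    1    1]]
((423.3915710449219, -284.32733154296875), (79.66404724121094, 198.8118438720703), 5.086172103881836) [[ 375. -189.]
 [ 393. -387.]
 [ 472. -380.]
 [ 454. -182.]]
[0.02355516 0.03123441 0.03768621 0.04629502 0.05369178]
[308 166  30  16 394] ((426.1711730957031, -312.9475402832031), (49.900367736816406, 104.6824722290039), 4.598585605621338) [0.0351129  0.0450879  0.05156672]
[291 172  10   9  74] ((417.8125305175781, -216.05642700195312), (27.146472930908203, 32.46933364868164), 8.7680082321167) [0.03612193 0.04058632 0.04722374]
```

```bash
python3 -m inch '[[[-10,0,0],[5,32,-18],1],[[-20,0,0],[10,65,-35],1],[[-30,0,0],[15,97,-53],1],[[-39,0,0],[25,130,-71],1],[[-49,0,0],[35,162,-88],1],[[-58,0,0],[45,195,-106],1],[[-68,0,0],[50,227,-124],1],[[-68,0,0],[50,227,-124],1],[[-68,0,0],[50,227,-124],1]]' 60
python3 - <<'E'
from workcell import readout, camera
from h import *
from scipy.spatial.transform import Rotation as R
o=readout.get_obs(); c=camera("wrist"); cv2.imwrite("pics/w1.png",c["pixels"][:,:,::-1])
T=np.eye(4);T[:3,:3]=R.from_quat(o["ee_rot"]).as_matrix();T[:3,3]=o["position"]
np.savez("w1.npz",T=T,**c); print(T.round(4), o["joint_pos"].round(3),o["ft_force"].round(2),o["grip_width"])
E
```

```text
clock: 1.27
position: [0.4282, -0.3447, 0.1808]
ee_rot: [-0.029, 0.707, 0.029, 0.706]
ft_force: [0.2, -0.4, -0.6]
grip_width: -0.002
[[-9.000e-04 -8.270e-02  9.966e-01  4.282e-01]
 [ 6.000e-04  9.966e-01  8.270e-02 -3.447e-01]
 [-1.000e+00  7.000e-04 -9.000e-04  1.808e-01]
 [ 0.000e+00  0.000e+00  0.000e+00  1.000e+00]] [ 0.908  0.225 -0.358  1.714  0.083  1.218  0.613] [ 0.23 -0.39 -0.64] -0.0020941069231435656
```

View pics/w1.png

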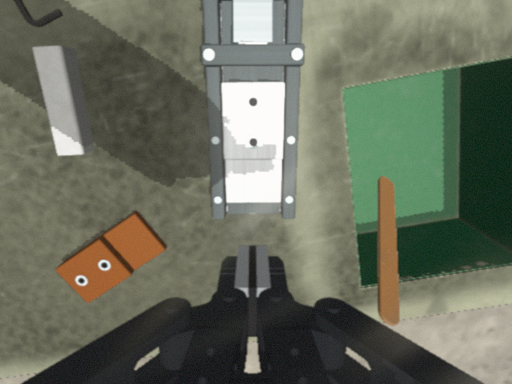

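```bash
python3 - <<'E'
from h import *
c=load("w1.npz");T=c["T"]@c["T_tool_cam"];P=world(c,T)
u=np.array([-.0886,.996]);u/=np.linalg.norm(u)
# block white mask with height
hsv=cv2.cvtColor(c["pixels"],cv2.COLOR_RGB2HSV)
m=(P[...,0]>.39)&(P[...,0]<.47)&(P[...,1]>-.375)&(P[...,1]<-.245)
front=m&(abs(P[...,2]-.046)<.004)&(hsv[...,1]<40)&(hsv[...,2]>140)
tail=m&(abs(P[...,2]-.036)<.004)&(hsv[...,1]<40)&(hsv[...,2]>140)
for nme,b in (("front",front),("tail",tail)):
    n,l,st,_=cv2.connectedComponentsWithStats(b.astype(np.uint8));k=1+np.argmax(st[1:,4]);X=P[l==k]
    r=cv2.minAreaRect((X[:,:2]*1000).astype(np.float32));print(nme,st[k],r,np.median(X[:,2]))
# nest long box
m=(P[...,2]>.026)&(P[...,2]<.06)&(P[...,0]>.36)&(P[...,0]<.49)&(P[...,1]>-.42)&(P[...,1]<-.15)
n,l,st,_=cv2.connectedComponentsWithStats(m.astype(np.uint8));k=1+np.argmax(st[1:,4]);X=P[l==k]
r=cv2.minAreaRect((X[:,:2]*1000).astype(np.float32));print("nest",r,cv2.boxPoints(r).round(1))
# bridge screws & rail screws: bright blobs by colour
g=(l==k)&(hsv[...,2]>190)
n,l2,st2,ce=cv2.connectedComponentsWithStats(g.astype(np.uint8))
for i in range(1,n):
    if 20<st2[i,4]<400: print(ce[i].round(1),st2[i,4],(np.median(P[l2==i],0)*1000).round(1))
E
```

```text
front [ 222   82   63   78 4640] ((424.1929626464844, -293.4210510253906), (50.029544830322266, 61.98472213745117), 5.056337833404541) 0.0448469896206711
tail [ 225  159   57   43 2377] ((428.8994140625, -345.38751220703125), (50.05940628051758, 39.536903381347656), 4.964923858642578) 0.0349583308018207
nest ((424.3026428222656, -293.298095703125), (78.12084197998047, 182.66062927246094), 5.087128639221191) [[ 377.3 -205.8]
 [ 393.5 -387.7]
 [ 471.3 -380.8]
 [ 455.1 -198.9]]
[208.4  54.2] 120 [ 386.5 -245.9   51.5]
[296.8  53.8] 117 [ 452.4 -240.2   51.6]
[290.6 139.7] 53 [ 458.3 -307.3   29.5]
[215. 140.] 21 [ 392.4 -313.1   29.3]
[217.4 199.8] 44 [ 397.1 -368.1   29.7]
[288.8 199.3] 45 [ 463.2 -362.    29.5]
```

```bash
python3 -m inch '[[[-0.3,0,0],[40,5,0.5],1],[[-0.3,0,0],[80,5,0.5],1],[[-0.3,0,0],[115,5,0.5],1],[[-0.3,0,0],[138,5,0.5],1],[[-0.3,0,0],[138,5,0.5],1],[[-0.3,0,0],[138,5,0.5],1]]' 60
python3 - <<'E'
from workcell import readout, camera
from h import *
from scipy.spatial.transform import Rotation as R
o=readout.get_obs(); c=camera("wrist"); cv2.imwrite("pics/w2.png",c["pixels"][:,:,::-1])
print(R.from_quat(o["ee_rot"]).as_matrix().round(4),o["position"].round(4),o["ft_force"].round(2))
E
```

```text
clock: 2.08
position: [0.4282, -0.341, 0.0439]
ee_rot: [-0.03, 0.706, 0.03, 0.706]
ft_force: [0.2, 0.7, 0.2]
grip_width: -0.0
[[ 1.000e-04 -8.570e-02  9.963e-01]
 [-4.000e-04  9.963e-01  8.570e-02]
 [-1.000e+00 -4.000e-04  0.000e+00]] [ 0.4282 -0.341   0.0439] [0.22 0.69 0.19]
```

View pics/w2.png

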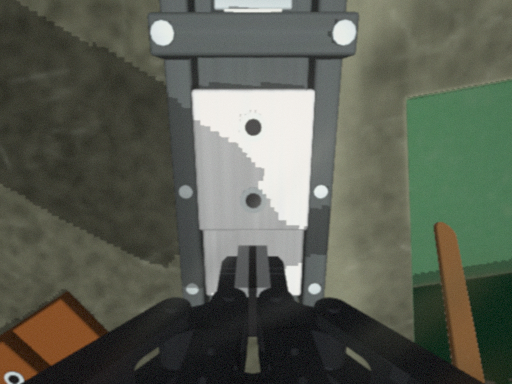

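```bash
python3 -m inch '[[[0,0,0],[6,2,0],1],[[0,0,0],[11,2,0],1],[[0,0,0],[11,2,0],1]]'; python3 -m inch '[[[0,0,0],[3,0,0],1],[[0,0,0],[5,0,0],1],[[0,0,0],[5,0,0],1],[[0,0,0],[5,0,0],1]]'
```

```text
clock: 2.5
position: [0.4288, -0.3393, 0.0339]
ee_rot: [-0.031, 0.706, 0.03, 0.707]
ft_force: [-3.0, 2.2, 10.8]
grip_width: 0.0
clock: 3.0
position: [0.4296, -0.3398, 0.0303]
ee_rot: [-0.032, 0.705, 0.029, 0.707]
ft_force: [-2.3, 3.3, 13.7]
grip_width: 0.001
```

```bash
python3 -m inch '[[[0,0,0],[3,0,-0.5],1],[[0,0,0],[4,0,-1],1],[[0,0,0],[4,0,-1],1],[[0,0,0],[4,0,-1],1]]'; python3 - <<'E'
from workcell import readout, camera
from h import *
from scipy.spatial.transform import Rotation as R
o=readout.get_obs(); c=camera("wrist"); cv2.imwrite("pics/w3.png",c["pixels"][:,:,::-1])
print(R.from_quat(o["ee_rot"]).as_matrix().round(4),o["position"].round(4),o["ft_force"].round(2))
T=np.eye(4);T[:3,:3]=R.from_quat(o["ee_rot"]).as_matrix();T[:3,3]=o["position"];P=world(c,T@c["T_tool_cam"])
for v,u in((110,215),(110,290),(200,215),(200,290),(190,181),(190,326)):print(P[v,u].round(4))
E
```

```text
clock: 3.5
position: [0.4302, -0.3403, 0.0281]
ee_rot: [-0.032, 0.704, 0.029, 0.708]
ft_force: [-1.5, 2.9, 14.1]
grip_width: -0.001
[[ 0.0057 -0.0866  0.9962]
 [-0.0049  0.9962  0.0866]
 [-1.     -0.0053  0.0053]] [ 0.4302 -0.3403  0.0281] [-1.54  2.85 14.15]
[ 0.4091 -0.2704  0.0363]
[ 0.4378 -0.2678  0.0373]
[ 0.4111 -0.3068  0.0371]
[ 0.4423 -0.3041  0.0374]
[ 0.3952 -0.3066  0.0283]
[ 0.4588 -0.301   0.0288]
```

View pics/w3.png

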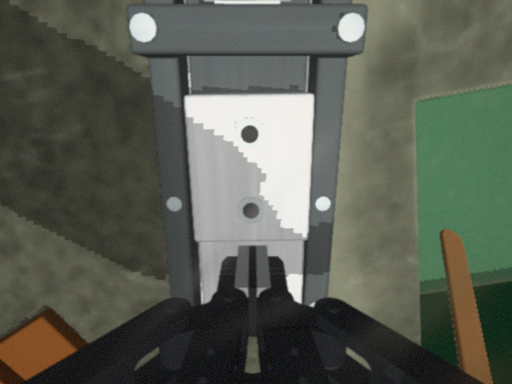

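```bash
python3 -m inch '[[[0,0,0],[2.5,1,-1.5],1],[[0,0,0],[2.5,3,-1.5],1],[[0,0,0],[2.5,6,-1.5],1],[[0,0,0],[2.5,9,-1.5],1],[[0,0,0],[2.5,12,-1.5],1],[[0,0,0],[2.5,12,-1.5],1]]'; python3 - <<'E'
from workcell import readout, camera
from h import *
from scipy.spatial.transform import Rotation as R
o=readout.get_obs(); c=camera("wrist"); cv2.imwrite("pics/w4.png",c["pixels"][:,:,::-1])
print(R.from_quat(o["ee_rot"]).as_matrix().round(4),o["position"].round(4),o["ft_force"].round(2))
T=np.eye(4);T[:3,:3]=R.from_quat(o["ee_rot"]).as_matrix();T[:3,3]=o["position"];P=world(c,T@c["T_tool_cam"])
for v,u in((110,215),(110,290),(200,215),(200,290),(190,181),(190,326)):print(P[v,u].round(4))
E
```

```text
clock: 4.3
position: [0.4298, -0.3305, 0.0281]
ee_rot: [-0.034, 0.703, 0.027, 0.71]
ft_force: [0.2, -1.6, 16.9]
grip_width: -0.0
[[ 0.0103 -0.0862  0.9962]
 [-0.0092  0.9962  0.0863]
 [-0.9999 -0.01    0.0095]] [ 0.4298 -0.3305  0.0281] [ 0.18 -1.59 16.89]
[ 0.4088 -0.2604  0.0374]
[ 0.4374 -0.258   0.0365]
[ 0.4106 -0.2969  0.0368]
[ 0.4419 -0.2943  0.0368]
[ 0.3952 -0.296   0.03  ]
[ 0.4586 -0.2913  0.0282]
```

View pics/w4.png

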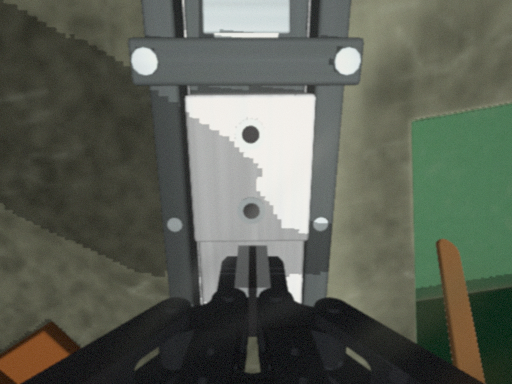

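```bash
python3 -m inch '[[[0,0.6,0.6],[3,3,-1],1],[[0,0.6,0.6],[3,6,-1],1],[[0,0.6,0.6],[3,9,-1],1],[[0,0.6,0.6],[3,12,-1],1],[[0,0.6,0.6],[3,15,-1],1],[[0,0.6,0.6],[3,18,-1],1],[[0,0.6,0.6],[3,21,-1],1],[[0,0.6,0.6],[3,24,-1],1]]'; python3 - <<'E'
from workcell import readout, camera
from h import *
from scipy.spatial.transform import Rotation as R
o=readout.get_obs(); c=camera("wrist"); cv2.imwrite("pics/w5.png",c["pixels"][:,:,::-1])
print(R.from_quat(o["ee_rot"]).as_matrix().round(4),o["position"].round(4),o["ft_force"].round(2))
T=np.eye(4);T[:3,:3]=R.from_quat(o["ee_rot"]).as_matrix();T[:3,3]=o["position"];P=world(c,T@c["T_tool_cam"])
for v,u in((180,215),(180,290),(200,215),(200,290),(220,181),(220,326)):print(P[v,u].round(4))
E
```

```text
clock: 5.35
position: [0.4282, -0.3093, 0.0271]
ee_rot: [-0.032, 0.706, 0.029, 0.707]
ft_force: [-1.9, -4.2, 15.2]
grip_width: 0.001
[[ 0.0026 -0.085   0.9964]
 [-0.0043  0.9964  0.085 ]
 [-1.     -0.0045  0.0022]] [ 0.4282 -0.3093  0.0271] [-1.9 -4.2 15.2]
[ 0.4087 -0.2672  0.036 ]
[ 0.4393 -0.2647  0.0359]
[ 0.4091 -0.2759  0.0359]
[ 0.4403 -0.2732  0.0363]
[ 0.3938 -0.2891  0.0293]
[ 0.4588 -0.2838  0.0289]
```

View pics/w5.png

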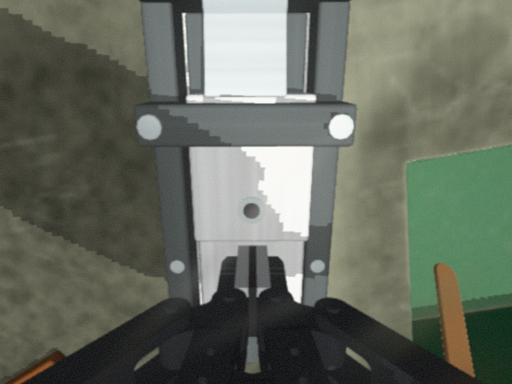

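```bash
python3 -m inch '[[[0,0.3,0.4],[2,4,-1],1],[[0,0.3,0.4],[2,7,-1],1],[[0,0.3,0.4],[2,10,-1],1],[[0,0.3,0.4],[2,13,-1],1],[[0,0.3,0.4],[2,16,-1],1],[[0,0.3,0.4],[2,19,-1],1],[[0,0.3,0.4],[2,22,-1],1],[[0,0.3,0.4],[2,25,-1],1]]'; python3 - <<'E'
from workcell import readout, camera
from h import *
from scipy.spatial.transform import Rotation as R
o=readout.get_obs(); c=camera("wrist"); cv2.imwrite("pics/w6.png",c["pixels"][:,:,::-1])
print(R.from_quat(o["ee_rot"]).as_matrix().round(4),o["position"].round(4),o["ft_force"].round(2))
T=np.eye(4);T[:3,:3]=R.from_quat(o["ee_rot"]).as_matrix();T[:3,3]=o["position"];P=world(c,T@c["T_tool_cam"])
for v,u in((210,215),(210,290),(225,215),(225,290),(220,181),(220,326)):print(P[v,u].round(4))
E
```

```text
clock: 6.4
position: [0.4268, -0.2868, 0.027]
ee_rot: [-0.031, 0.706, 0.029, 0.707]
ft_force: [0.3, -6.9, 11.9]
grip_width: 0.002
[[ 9.000e-04 -8.410e-02  9.965e-01]
 [-2.200e-03  9.965e-01  8.410e-02]
 [-1.000e+00 -2.200e-03  7.000e-04]] [ 0.4268 -0.2868  0.027 ] [ 0.27 -6.91 11.89]
[ 0.4079 -0.258   0.0355]
[ 0.4396 -0.2554  0.0353]
[ 0.4083 -0.2645  0.0363]
[ 0.4403 -0.262   0.036 ]
[ 0.3922 -0.267   0.0281]
[ 0.4574 -0.2613  0.0288]
```

View pics/w6.png

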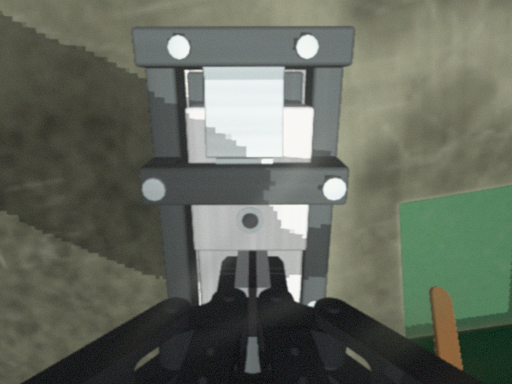

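```bash
python3 -m inch '[[[0,0.2,0.2],[2,4,-1],1],[[0,0.2,0.2],[2,7,-1],1],[[0,0.2,0.2],[2,10,-1],1],[[0,0.2,0.2],[2,13,-1],1],[[0,0.2,0.2],[2,13,-1],1]]'; python3 - <<'E'
from workcell import readout, camera
from h import *
from scipy.spatial.transform import Rotation as R
o=readout.get_obs(); c=camera("wrist"); cv2.imwrite("pics/w7.png",c["pixels"][:,:,::-1])
print(R.from_quat(o["ee_rot"]).as_matrix().round(4),o["position"].round(4),o["ft_force"].round(2))
T=np.eye(4);T[:3,:3]=R.from_quat(o["ee_rot"]).as_matrix();T[:3,3]=o["position"];P=world(c,T@c["T_tool_cam"])
for v in range(70,175,5): print(v,P[v,195].round(4),P[v,302].round(4))
for v in range(235,262,3): print(v,P[v,215].round(4),P[v,290].round(4))
E
```

```text
clock: 7.08
position: [0.4259, -0.276, 0.0268]
ee_rot: [-0.031, 0.706, 0.028, 0.707]
ft_force: [-0.9, -5.0, 12.5]
grip_width: -0.002
[[ 3.000e-04 -8.330e-02  9.965e-01]
 [-3.000e-03  9.965e-01  8.330e-02]
 [-1.000e+00 -3.000e-03  1.000e-04]] [ 0.4259 -0.276   0.0268] [-0.89 -5.01 12.51]
70 [ 0.3979 -0.1924  0.0412] [ 0.4353 -0.1893  0.0439]
75 [ 0.3978 -0.194   0.0404] [ 0.4357 -0.1909  0.0431]
80 [ 0.3978 -0.1957  0.04  ] [ 0.4358 -0.1926  0.0436]
85 [ 0.3981 -0.1974  0.0415] [ 0.436  -0.1942  0.0442]
90 [ 0.398  -0.1992  0.0403] [ 0.4363 -0.1959  0.0435]
95 [ 0.3978 -0.201   0.039 ] [ 0.4369 -0.1977  0.0405]
100 [ 0.394  -0.2042  0.0145] [ 0.4421 -0.2006  0.0073]
105 [ 0.3959 -0.2055  0.0262] [ 0.439  -0.2017  0.0298]
110 [ 0.3973 -0.2067  0.0347] [ 0.4383 -0.2032  0.036 ]
115 [ 0.3973 -0.2087  0.0343] [ 0.4388 -0.2052  0.0347]
120 [ 0.3975 -0.2105  0.0353] [ 0.4388 -0.207   0.0358]
125 [ 0.3976 -0.2123  0.0355] [ 0.4392 -0.2089  0.035 ]
130 [ 0.3976 -0.2143  0.0352] [ 0.4394 -0.2108  0.0355]
135 [ 0.3976 -0.2164  0.0345] [ 0.4395 -0.2126  0.0362]
140 [ 0.3978 -0.2181  0.0359] [ 0.
[... 161 characters left out ...]
8] [ 0.4408 -0.2208  0.0349]
160 [ 0.3981 -0.2262  0.0359] [ 0.4409 -0.2227  0.0356]
165 [ 0.3981 -0.2283  0.0355] [ 0.4413 -0.2248  0.035 ]
170 [ 0.3981 -0.2305  0.0352] [ 0.4415 -0.2268  0.0354]
235 [ 0.4077 -0.2585  0.0359] [ 0.4401 -0.2561  0.0355]
238 [ 0.4077 -0.2601  0.0357] [ 0.4401 -0.257   0.0364]
241 [ 0.4077 -0.2621  0.0346] [ 0.4403 -0.2586  0.0361]
244 [ 0.4077 -0.2638  0.0341] [ 0.4404 -0.2596  0.037 ]
247 [ 0.4079 -0.2649  0.0349] [ 0.4406 -0.2614  0.0363]
250 [ 0.408  -0.2656  0.0362] [ 0.4425 -0.268   0.0263]
253 [ 0.4072 -0.2735  0.0246] [ 0.4428 -0.2699  0.0257]
256 [ 0.4074 -0.2742  0.0262] [ 0.4429 -0.2711  0.0264]
259 [ 0.4074 -0.2765  0.025 ] [ 0.4433 -0.2733  0.0253]
```

View pics/w7.png

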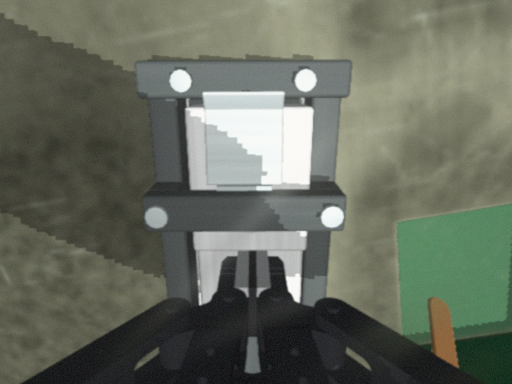

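```bash
python3 -m inch '[[[0,0.2,0.2],[2,3,-0.5],1],[[0,0.2,0.2],[2,6,-0.5],1],[[0,0.2,0.2],[2,8,-0.5],1],[[0,0.2,0.2],[2,8,-0.5],1]]'; python3 -m inch '[[[0,0.2,0.2],[2,3,-0.5],1],[[0,0.2,0.2],[2,5,-0.5],1],[[0,0.2,0.2],[2,5,-0.5],1]]'; python3 - <<'E'
from workcell import readout, camera
from h import *
from scipy.spatial.transform import Rotation as R
o=readout.get_obs(); c=camera("wrist"); cv2.imwrite("pics/w8.png",c["pixels"][:,:,::-1])
print(R.from_quat(o["ee_rot"]).as_matrix().round(4),o["position"].round(4),o["ft_force"].round(2))
T=np.eye(4);T[:3,:3]=R.from_quat(o["ee_rot"]).as_matrix();T[:3,3]=o["position"];P=world(c,T@c["T_tool_cam"])
for v in range(90,135,4): print(v,P[v,195].round(4),P[v,302].round(4))
E
```

```text
clock: 7.62
position: [0.4256, -0.2725, 0.0267]
ee_rot: [-0.031, 0.707, 0.026, 0.706]
ft_force: [-1.5, -13.9, 9.1]
grip_width: -0.003
clock: 8.0
position: [0.4256, -0.2726, 0.0267]
ee_rot: [-0.031, 0.707, 0.024, 0.707]
ft_force: [-1.7, -14.0, 8.7]
grip_width: 0.0
[[ 2.000e-04 -7.770e-02  9.970e-01]
 [-9.900e-03  9.969e-01  7.770e-02]
 [-1.000e+00 -9.900e-03 -6.000e-04]] [ 0.4256 -0.2726  0.0267] [ -1.73 -13.96   8.67]
90 [ 0.3984 -0.1954  0.041 ] [ 0.4364 -0.1924  0.0436]
94 [ 0.3984 -0.1968  0.0407] [ 0.4364 -0.1937  0.0443]
98 [ 0.3984 -0.1982  0.0409] [ 0.4368 -0.1951  0.0429]
102 [ 0.3984 -0.1996  0.0402] [ 0.4371 -0.1965  0.0418]
106 [ 0.3983 -0.2011  0.04  ] [ 0.4374 -0.1979  0.041 ]
110 [ 0.3976 -0.203   0.0351] [ 0.4384 -0.1997  0.0357]
114 [ 0.3977 -0.2044  0.0354] [ 0.4387 -0.2013  0.035 ]
118 [ 0.3976 -0.206   0.0349] [ 0.439  -0.2028  0.0346]
122 [ 0.3976 -0.2076  0.0343] [ 0.439  -0.2042  0.0355]
126 [ 0.3978 -0.209   0.0353] [nan nan nan]
130 [ 0.3977 -0.2107  0.0343] [ 0.4393 -0.2072  0.0364]
134 [ 0.3977 -0.2122  0.0346] [ 0.4396 -0.2088  0.0357]
```

View pics/w8.png

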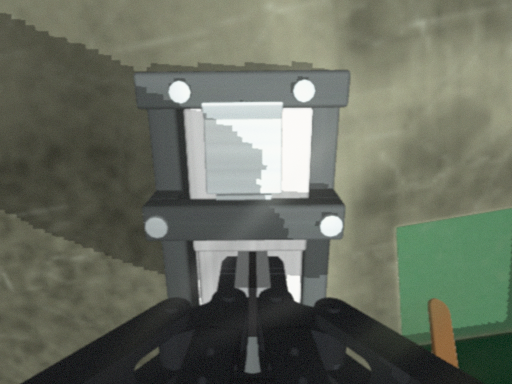

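```bash
python3 -m inch '[[[0,0,0],[-1,2,0],1],[[0,0,0],[-3,1,0],1],[[0,0,0],[-6,0,0],1],[[0,0,0],[-12,0,0],1],[[0,0,0],[-30,0,0],1],[[0,0,0],[-70,0,0],1],[[0,0,0],[-110,0,0],1],[[0,0,0],[-110,0,0],1],[[0,0,0],[-110,0,0],1]]'; python3 - <<'E'
from workcell import readout, camera
from h import *
from scipy.spatial.transform import Rotation as R
o=readout.get_obs(); c=camera("wrist"); cv2.imwrite("pics/w9.png",c["pixels"][:,:,::-1])
print(o["position"].round(4),o["ft_force"].round(2))
T=np.eye(4);T[:3,:3]=R.from_quat(o["ee_rot"]).as_matrix();T[:3,3]=o["position"];P=world(c,T@c["T_tool_cam"])
np.savez("w9.npz",P=P,px=c["pixels"])
t=load("top0.npz")
c=camera("top");cv2.imwrite("pics/t9.png",c["pixels"][100:270,180:400,::-1].repeat(3,0).repeat(3,1))
E
```

```text
clock: 9.18
position: [0.4254, -0.2711, 0.1368]
ee_rot: [-0.031, 0.707, 0.024, 0.706]
ft_force: [-0.8, -0.5, -1.2]
grip_width: 0.001
[ 0.4254 -0.2711  0.1368] [-0.81 -0.46 -1.2 ]
```

View pics/w9.png

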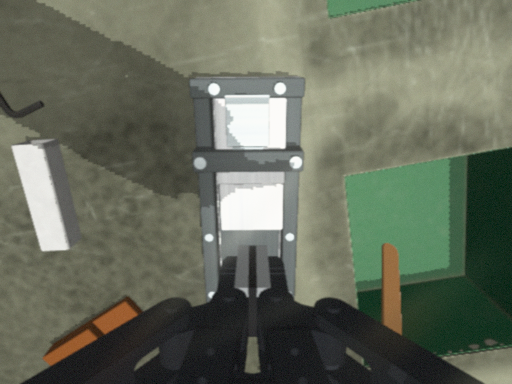

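View pics/t9.png

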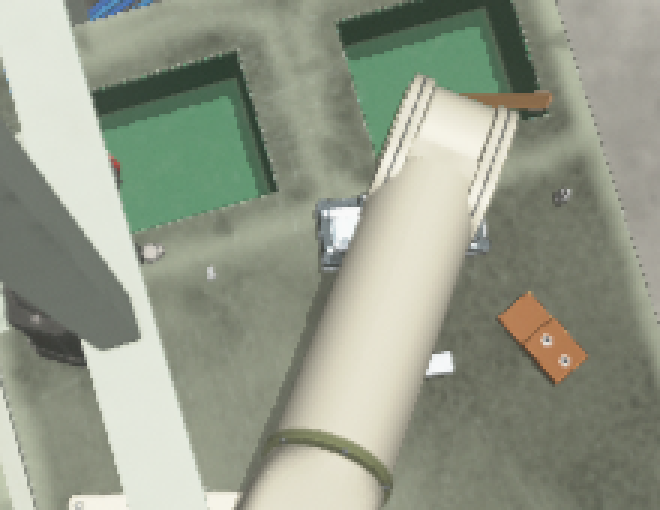

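```bash
python3 - <<'E'
from h import *
d=load("w9.npz");P=d["P"]
for v in range(92,112,2): print(v,P[v,219].round(4),P[v,280].round(4))
for v in range(172,240,5): print(v,P[v,228].round(4),P[v,275].round(4))
for v in (100,110,120,130,140):print(v,P[v,247].round(4))
m=d["px"].min(2)>150
cv2.imwrite("pics/w9c.png",cv2.resize(d["px"][70:250,180:320,::-1],None,fx=3.3,fy=3.3,interpolation=cv2.INTER_CUBIC))
E
```

```text
92 [ 0.3969 -0.1983  0.0429] [ 0.4376 -0.1951  0.0434]
94 [ 0.3968 -0.1997  0.0406] [ 0.4377 -0.1964  0.0438]
96 [ 0.3969 -0.201   0.041 ] [ 0.438  -0.1977  0.0418]
98 [ 0.3967 -0.2024  0.0383] [ 0.4383 -0.1991  0.0398]
100 [ 0.3969 -0.2037  0.0395] [ 0.4385 -0.2004  0.0393]
102 [ 0.3969 -0.2051  0.0388] [ 0.4387 -0.2018  0.0378]
104 [ 0.3969 -0.2064  0.0386] [ 0.4387 -0.2031  0.0393]
106 [ 0.397  -0.2077  0.0394] [ 0.4388 -0.2043  0.0402]
108 [ 0.3971 -0.209   0.0391] [ 0.439  -0.2057  0.0392]
110 [ 0.3972 -0.2103  0.04  ] [ 0.4392 -0.2071  0.0385]
172 [ 0.4058 -0.254   0.0395] [ 0.4401 -0.2513  0.0394]
177 [ 0.406  -0.2579  0.039 ] [ 0.4407 -0.2557  0.0373]
182 [ 0.4062 -0.2618  0.039 ] [ 0.4409 -0.2588  0.0398]
187 [ 0.4059 -0.2686  0.0298] [ 0.4422 -0.2657  0.03  ]
192 [ 0.4061 -0.2729  0.0291] [ 0.4427 -0.2701  0.0291]
197 [ 0.4063 -0.2772  0.0288] [ 0.4431 -0.2741  0.0293]
202 [ 0.4066 -0.2811  0.0295] [ 0.4435 -0.2783  0.0292]
207 [ 0.4068 -0.2856  0.0288] [ 0.444  -0.2827  0.0287]
212 [ 0.407  -0.2902  0.0278] [ 0.4444 -0.2868  0.029 ]
217 [ 0.4073 -0.2941  0.0288] [ 0.4448 -0.2911  0.0291]
222 [ 0.4075 -0.2984  0.0292] [ 0.4453 -0.2957  0.0285]
227 [ 0.4078 -0.3027  0.0294] [ 0.4458 -0.3001  0.0283]
232 [ 0.4076 -0.3116  0.02  ] [ 0.4473 -0.3087  0.0194]
237 [ 0.4079 -0.3166  0.0192] [ 0.4478 -0.3139  0.0184]
100 [ 0.416  -0.202   0.0438]
110 [ 0.4165 -0.2087  0.041 ]
120 [ 0.4169 -0.2155  0.0402]
130 [ 0.4175 -0.2221  0.0418]
140 [ 0.418  -0.2293  0.0407]
```

```bash
true
```

```text
(no output)
```

View pics/w9c.png

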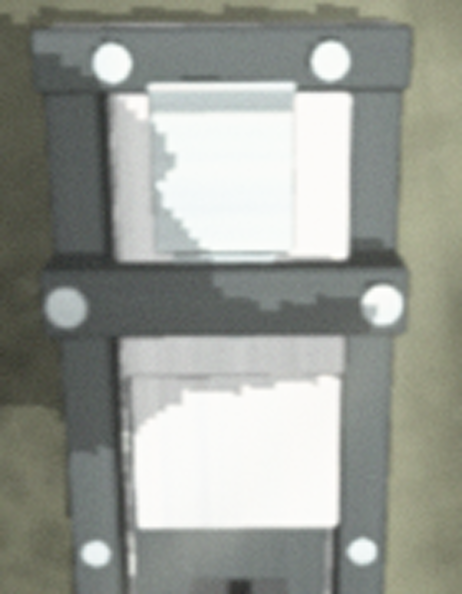

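```bash
python3 -c "
from workcell import manip,readout
print(readout.get_obs()['ft_force'].round(2)); print(manip.hand_in())"
```

```text
[-0.41 -0.15 -0.19]
the job is handed in; nothing more can be done
None
```

The block is home and clamped under the bridge, and I handed the job in at about 9.3 s of the 42 s allowed. hand_in reports no verdict, so I have only my own checks.

With closed fingertips on the tail I pressed the block about 8 mm down in front of the bridge. I then slid it about 63 mm under the bridge and the drag spring, until the push rose to 14 N against the stop and the fingers stopped moving. Lifting the fingers straight up let it spring up.

**Last checks:**
- **Nose:** the wrist picture shows no gap between the nose and the end stop.
- **Height:** the block's top reads 39 mm. The camera has read about 1 mm low throughout, so that is 40 mm, the height of the bridge's underside, with the bed about 6 mm down.
- **Attitude:** the block lies level and straight between the rails, and the drag spring rests lifted on its top.
- **Robot:** the wrist force was near zero, with the fingers about 100 mm clear of the block.

**Limits of these checks:**
- I could not read the bed or drag spring joints. The pressing depth and the clamped state come from camera depth and wrist force.
- The end pictures show the nose piece and one end of the offcut looking undisturbed. The cup and wrench were out of view, but the arm never went near them.
- During the slide the fingers slipped about 5 mm forward towards the step, with no effect on the result.

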